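# Clear the surface plate and roll the guide roller against the angle plate

### The arm

A 6-joint arm with a two-finger parallel gripper is mounted at the origin on the work surface; the furniture and walls round the work are solid. World frame = base frame: x ahead of the robot, y to its left, z up, the work surface at z = 0. Lengths are in mm, angles in rad, forces in N, time in s.
With the tool pointing down it reaches from about 350 to 875 mm from the base axis. Payload 15.5 kg.
Tool frame: the origin (TCP) lies midway between the tips of the shut fingers; the grasp point (between the pads) lies 19 mm behind it; z points along the fingers, y is the direction in which the jaws open and shut (so a half turn about z gives the same grasp; the last joint's range is limited). The gripper opens to 85 mm and grips with 20 to 120 N. Pads are 22 mm wide; open, the fingers measure 114 mm over their backs; the gripper's body (76 mm by 85 mm) begins 54 mm behind the grasp point. The pads swing forward as they close: fully open they stand 13 mm farther back than shut.
Start: joints at [1.228, 0.494, 1.345, -0, 1.302, -0.096], TCP at [153.29, 605.911, 231.277] pointing down, gripper open.
Joint ranges: [-2.91, 2.91], [-0.82, 2.16], [0.22, 2.67], [-1.22, 4.37], [0.12, 2.79], [-3.08, 3.08]. Speed limits (rad/s): [1.89, 1.89, 2.57, 3.01, 3.01, 3.01].

### API

Orientations are given as [roll, pitch, yaw] about the fixed x, y, z axes, in that order (R = Rz(yaw) Ry(pitch) Rx(roll)).
In Python, from bench import get_state, get_image, close_job gives the robot as it stands.
- The arm moves only by the tool step_arm, never from a script. Its argument "increments" is a list of rows, each a list of 2 entries, a list of its own where there are three numbers: the shift along the tool's x, y, z in m, then the turn, a rotation vector about the tool's x, y, z in degrees. In form: [[[x, y, z], [ax, ay, az]], ...]. A call has 1 to 10 rows; each row is the pose to reach, as a shift and turn from the pose commanded when the call began, along the tool's axes at that moment; what a row does not reach only later rows make up. A row lasts 1/12 s, in which the tool goes at most 41.7 mm and 7.16 degrees, less where a joint would pass 70% of its speed; a pose out of reach is approached as far as the arm can. A call with a gripper value outside its range is refused whole. "hand" is the closure in counts, from 0 (fully open) to 255 (shut), set as the call begins (left out, the last holds). The fingers move at their own pace and stop on an object; "squeeze" is the grip in N (left out, the last holds). Time passes only in rows, so rows that repeat a pose let the fingers close. It gives the time, the measured TCP pose, the force and the opening at its end, in the units of the state.
- get_state(): the state, without advancing time (a new reading comes with each control period).
- get_image(name): name is "scene" or "top"; returns a dict with "frame" (420x560x3 uint8, red, green, blue), "range_z" (420x560 float32, mm along the optical axis (not along the pixel's ray), 0 where there is no reading), "fx", "fy", "cx", "cy" (pixels), "k1" (the pictures are not rectified: a ray, as slopes to the right and down, at radius r is drawn at 1 + k1 r^2 times it, then the intrinsics apply), "eye" and "rotation" of the camera in the world. Camera axes: x right, y down, z forward; pixel columns grow to the right and rows downward; lengths in mm; the calibration is good to about 2 mm. A picture is of the moment at which its call begins.
- close_job(): hands the job in, once; it reports no verdict.
The state is a dict: "t": time; "qpos": joint angles; "qvel": joint speeds; "effort": joint torques, N m; "position": TCP position; "orientation": TCP orientation; "ft_force": force on the tool from outside, world axes, zero at the start; "ft_torque": the same for the moment, N m; "width": finger opening in mm.
Only numpy, scipy, OpenCV 4.12 (cv2) and the standard library are available. Lean on these libraries where they do the work, as an engineer would, in place of code of your own. Each camera call takes 0.05 s, during which the arm holds its last target.

### The job

The roller is to be checked for straightness against the angle plate, but a valve block was left standing in its way. Lift the valve block off the dark surface plate and set it down upright on the bench beside it, without dropping it; then roll the roller along the surface plate, without picking it up, until its barrel lies against the upright face of the angle plate along its whole length. Let go of everything and leave the other things on the bench where they are.

Things in the scene. Friction and masses are not known exactly. Their poses are not given: they have to be found in the camera images.
- surface_plate: black granite surface plate, 290 (x) x 250 (y) x 50 mm high, fixed. Origin: centre of its underside, on the bench top (z = 0); flat top 50 mm above. x points from the roller's side towards the angle plate. The bench is free left of the plate's near end, in front of the big vice (which is 200 mm high): around world x 0.35 to 0.43, y 0.09 to 0.21.
- angle_plate: grey cast-iron angle plate (L-shaped bracket with three slots), does not move; stands on the surface plate, axes parallel to it. Origin: middle of the foot of its upright face, on the surface plate's top. The ground face is the plane x = 0, 230 mm long along y (-115 to +115 mm), 75 mm high (z); the roller's side is at negative x. Its foot, 70 mm deep, lies behind the face.
- roller: plain turned metal roller, 0.8 kg, lying on the surface plate, free to roll: barrel 50 mm in diameter, 140 mm long, with a journal 25 mm in diameter, 20 mm long at each end. Origin: its centre, 25 mm above the surface plate; its own y is the roller's axis (x and z turn as it rolls). Against the angle plate its axis is 25 mm in front of the face. Pushed low from behind it rolls easily.
- roller_end_a (a point): centre of the barrel's end on the roller's axis, 70 mm along +y from the roller's origin
- roller_end_b (a point): centre of the barrel's other end, 70 mm along -y from the roller's origin. If the roller arrives askew, so that only one end touches, pushing on behind both ends (10 to 18 N) slides it square to the face
- valve: grey-white aluminium valve block, 0.42 kg, upright on the surface plate between roller and angle plate. Origin: on its underside. In its own axes the solid block spans x -20 to +26 mm, y -17 to +43 mm, z 0 to 72 mm; a thin brass pipe stub points to -y and ends at y = -43 mm. Grasp it from above across its 46 mm width (along its x), which lies within about 0.35 rad of the face's direction.
- tape_measure: yellow and black tape measure, 36 x 80 x 60 mm, on the bench at the left edge, in front of the vice; bystander. Origin: centre of its underside
- oil_can: small grey metal can with a black cap, 58 mm in diameter, 103 mm high, standing beyond the vice; bystander. Origin: centre of its underside
- cleaner_can: light grey metal can with a white cap, 66 mm in diameter, 123 mm high, standing beyond the vice; bystander. Origin: centre of its underside

How it is judged:
By the outcome, as a careful person would: the job done as asked, in the order asked, and still so for the second after the job is handed in, with the robot touching nothing.
It also fails if it takes over 64 s, if anything falls off the work surface, if the arm or the gripper's body presses on something with over 40 N, if the wrist force passes 120 N, or if a joint passes its speed limit or range.

## Working session

There is one attempt and no reset: what is moved stays moved. The work goes in short steps, Python scripts to look and compute and a tool call to move; the robot and the scene stay as the last step left them, time stands still between calls to the robot, and variables do not carry over. Pictures are saved under pics/ and viewed, and the job is handed in when it is done.

Besides the shell and the picture viewer there is one more tool, called as a command line: name --argument value ..., lists and objects as JSON in quotes. step_arm: Moves the arm, as the interface text tells. Its arguments: {"type":"object","properties":{"increments":{"type":"array","items":{"type":"array"}},"hand":{"type":"number"},"squeeze":{"type":"number"}},"required":["increments"]}

```bash
mkdir -p pics; ls; cat > h.py <<'E'
import numpy as np, cv2
from bench import get_state,get_image
def pts(im):
    h,w=im["range_z"].shape
    u,v=np.meshgrid(np.arange(w),np.arange(h))
    K=np.array([[im["fx"],0,im["cx"]],[0,im["fy"],im["cy"]],[0,0,1.]])
    p=cv2.undistortPoints(np.stack([u,v],-1).reshape(-1,1,2).astype(np.float64),K,np.array([im["k1"],0,0,0.])).reshape(h,w,2)
    z=im["range_z"]
    c=np.dstack([p[...,0]*z,p[...,1]*z,z])
    W=c@np.array(im["rotation"]).T+np.array(im["eye"])
    W[z==0]=np.nan
    return W
def save(im,n): cv2.imwrite("pics/"+n+".png",im["frame"][...,::-1])
E
python3 - <<'E'
from h import *
for n in("scene","top"):
    im=get_image(n); save(im,n+"0"); np.save(n+"0.npy",pts(im)); print(n,im["eye"],im["rotation"],im["fx"],im["k1"])
print(get_state())
E
```

```text
picsTraceback (most recent call last):
  File "<stdin>", line 3, in <module>
  File "h.py", line 10, in pts
    W=c@np.array(im["rotation"]).T+np.array(im["eye"])
      ~~~~~~~~~~~~~~~~~~~~~~~~~~~~^~~~~~~~~~~~~~~~~~~~
ValueError: operands could not be broadcast together with shapes (420,560) (3,)
```

```bash
sed -i 's/^def pts/from scipy.spatial.transform import Rotation\ndef pts/; s/np.array(im\["rotation"\]).T/Rotation.from_euler("xyz",im["rotation"]).as_matrix().T/' h.py
python3 - <<'E'
from h import *
for n in("scene","top"):
    im=get_image(n); save(im,n+"0"); W=pts(im); np.save(n+"0.npy",W); print(n,im["eye"],im["rotation"],im["fx"],im["k1"])
    print(np.nanpercentile(W.reshape(-1,3),[1,25,50,75,99],axis=0).round(0))
print(get_state())
E
```

```text
scene [335.21316205 756.27377469 892.16707685] [-2.38146647  0.00983208 -2.92351891] 502.02496680817393 -0.01166147093961436
[[ -40. -493. -881.]
 [ 227. -431.   -4.]
 [ 519.    5.   35.]
 [ 940.  189.  147.]
 [1459.  603.  611.]]
top [368.88524892  14.49339757 933.30443358] [-2.96123811 -0.00571077 -1.55650492] 389.28318345830576 -0.09003453278983206
[[-1.780e+02 -4.910e+02 -8.880e+02]
 [ 2.920e+02 -3.590e+02 -3.560e+02]
 [ 5.490e+02 -1.000e+01 -1.000e+00]
 [ 8.760e+02  4.190e+02  5.000e+01]
 [ 1.745e+03  1.394e+03  3.320e+02]]
{'t': 0.15, 'qpos': array([ 1.22748256e+00,  4.94061279e-01,  1.34597747e+00, -1.83885021e-05,
        1.30250399e+00, -9.54925756e-02]), 'qvel': array([-0.00174054, -0.00350239, -0.00181403,  0.00101377,  0.00105409,
        0.00063843]), 'effort': array([ 3.92794645e-04, -8.82533884e+01, -3.84065866e+01, -1.90712199e-04,
        7.06694671e-03, -6.78782862e-05]), 'position': array([153.21311331, 605.64669412, 230.82811991]), 'orientation': array([-3.14064521e+00, -7.29425347e-05,  2.89377631e+00]), 'ft_force': array([-0.02480695, -0.64184733, -0.77242198]), 'ft_torque': array([-0.03127391,  0.04882141, -0.00559345]), 'width': 85.54260209367574}
```

View pics/scene0.png

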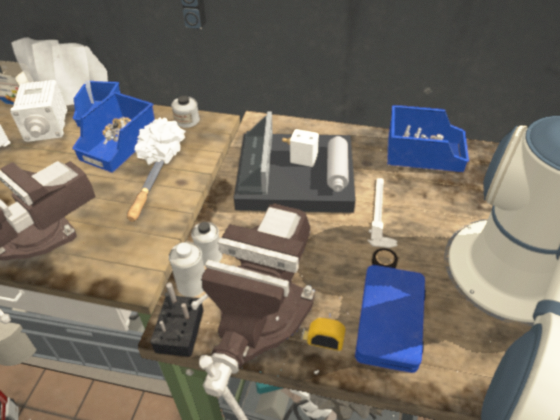

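View pics/top0.png

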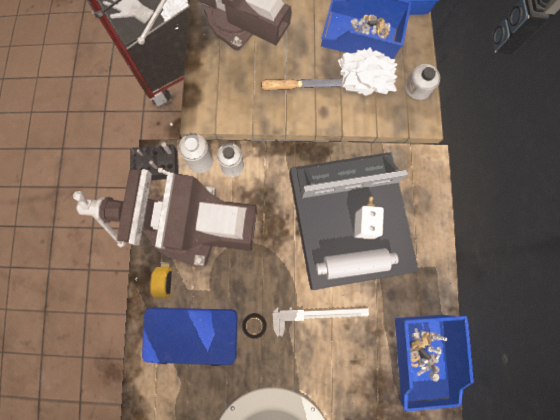

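The pictures show the plate with its angle plate at the far end (top view ~(350,175)), the valve at (369,220) with its stub pointing to the angle plate, and the roller at (355,264). Free bench is around (270,270). I'll measure these next.

```bash
cat > m.py <<'E'
from h import *
def box(W,sel):
    P=W[sel]; P=P[~np.isnan(P).any(1)]; return P
def rect(P,n):
    r=cv2.minAreaRect(P[:,:2].astype(np.float32)); b=cv2.boxPoints(r); print(n,len(P),'c',np.round(r[0],1),'size',np.round(r[1],1),'ang',round(r[2],2),'med',np.median(P,0).round(1)); print('   ',b.round(0).tolist()); return r
E
python3 - <<'E'
from m import *
for n in("scene","top"):
    W=np.load(n+"0.npy"); x,y,z=W[...,0],W[...,1],W[...,2]
    A=(x>330)&(x<760)&(y>-290)&(y<90)
    print(n)
    def cc(m,name,big=1,k=3):
        N,L,S,C=cv2.connectedComponentsWithStats(m.astype(np.uint8))
        for i in np.argsort(-S[1:,4])[:big]+1:
            q=L==i; 
            if k: q=cv2.erode(q.astype(np.uint8),np.ones((k,k)))>0
            if q.sum()>10: rect(W[q],name)
    cc(A&(abs(z-50)<6),'platetop')
    cc(A&(abs(z-122)<7),'z122',3,0)
    cc(A&(z>85)&(z<108),'z85-108',3,0)
    cc(A&(z>60)&(z<108)&(x<500),'roller',2,0)
    # bench near drop
    B=(x>330)&(x<440)&(y>60)&(y<230); print('bench z',np.nanpercentile(z[B],[2,50,98]))
    B=(x>330)&(x<800)&(y>40)&(y<330)&(z>15); P=W[B]; print('obst',P[:,:].min(0),P.max(0)); P=P[P[:,0]<520]; print(P.min(0),P.max(0))
E
```

```text
scene
platetop 3137 c [ 523.6 -173.5] size [281.2 242.1] ang 10.09 med [ 505.8 -126.4   49.1]
    [[364.0, -79.0], [406.0, -317.0], [683.0, -268.0], [641.0, -30.0]]
z122 364 c [ 598.9 -170.4] size [ 22.1 233.1] ang 10.24 med [ 590.1 -149.3  123.8]
    [[567.0, -58.0], [609.0, -287.0], [631.0, -283.0], [589.0, -54.0]]
z122 315 c [ 507.4 -202.4] size [50.7 61. ] ang 85.71 med [ 505.8 -200.4  121. ]
    [[475.0, -225.0], [536.0, -230.0], [540.0, -179.0], [479.0, -175.0]]
z122 56 c [455.4  71.4] size [36.2  8.7] ang 85.32 med [454.1  73.8 123.7]
    [[450.0, 54.0], [458.0, 53.0], [461.0, 89.0], [453.0, 90.0]]
z85-108 725 c [ 419.  -175.3] size [ 42.9 179.2] ang 8.21 med [ 418.2 -167.4   95.6]
    [[385.0, -90.0], [411.0, -267.0], [453.0, -261.0], [427.0, -84.0]]
z85-108 227 c [ 518.5 -193.5] size [86.7 38.2] ang 1.92 med [ 510.3 -182.4   97.3]
    [[475.0, -176.0], [476.0, -214.0], [562.0, -211.0], [561.0, -173.0]]
z85-108 146 c [592.7 -64.7] size [50.3 32.2] ang 17.47 med [591.3 -69.1  95.2]
    [[564.0, -57.0], [574.0, -88.0], [622.0, -73.0], [612.0, -42.0]]
roller 975 c [ 418.6 -178. 
[... 1412 characters left out ...]
578.0, -57.0]]
z85-108 91 c [ 498.6 -189.8] size [70.1 32.8] ang 30.61 med [ 493.6 -183.6   97. ]
    [[460.0, -194.0], [477.0, -222.0], [537.0, -186.0], [520.0, -158.0]]
roller 1690 c [ 418.8 -180. ] size [ 50.4 181.3] ang 8.37 med [ 417.4 -175.6   94.2]
    [[381.0, -94.0], [407.0, -273.0], [457.0, -266.0], [431.0, -87.0]]
roller 102 c [ 480.8 -197.6] size [45.8 17.1] ang 60.22 med [ 479.7 -186.6   86.5]
    [[462.0, -213.0], [477.0, -222.0], [500.0, -182.0], [485.0, -173.0]]
bench z [ -4.18978224  -0.46985205 173.85943122]
obst [336.4079615   44.2635663   15.00296536] [704.92312851 329.90799636 199.08898144]
[336.4079615   46.84185892  15.00296536] [519.99020037 319.06658124 199.08898144]
```

```bash
cat >> h.py <<'E'
def d(*targets):
    s=get_state(); R=Rotation.from_euler("xyz",s["orientation"]); p=s["position"]
    print('t',round(s['t'],2),'p',p.round(1),'rpy deg',np.degrees(s['orientation']).round(2),'q',s['qpos'].round(2),'F',s['ft_force'].round(1),'w',round(s['width'],1))
    for x,y,z,yaw in targets:
        sh=R.inv().apply(np.array([x,y,z])-p)/1000
        T=Rotation.from_euler("xyz",[np.pi,0,np.radians(yaw)])
        print((x,y,z,yaw),'->',sh.round(4),(R.inv()*T).as_rotvec(degrees=True).round(2))
E
python3 - <<'E'
from m import *
d((350,150,300,175.7),(507,-203.5,250,175.7))
W=np.load("top0.npy"); x,y,z=W[...,0],W[...,1],W[...,2]
for a in range(280,500,20):
    print(a,[int(np.nanpercentile(z[(x>=a)&(x<a+20)&(y>=b)&(y<b+20)],90)) if ((x>=a)&(x<a+20)&(y>=b)&(y<b+20)).sum()>3 else None for b in range(40,320,20)])
E
```

```text
t 0.15 p [153.2 605.6 230.8] rpy deg [-179.95   -0.    165.8 ] q [ 1.23  0.49  1.35 -0.    1.3  -0.1 ] F [-0.  -0.6 -0.8] w 85.5
(350, 150, 300, 175.7) -> [-0.3025 -0.3935 -0.0688] [-0.05 -0.01 -9.9 ]
(507, -203.5, 250, 175.7) -> [-0.5415 -0.6977 -0.0186] [-0.05 -0.01 -9.9 ]
280 [18, 19, 40, 40, 40, 41, 40, 40, 41, 41, 41, 41, 40, 0]
300 [15, 1, 38, 40, 40, 40, 39, 40, 40, 40, 40, 40, 41, 1]
320 [1, 1, 0, 1, 0, 1, 1, 1, 1, 1, 41, 41, 1, 1]
340 [1, 1, 1, 1, 1, 1, 0, 1, 1, 1, 56, 58, 0, 1]
360 [1, 1, 1, 1, 1, 1, 1, 1, 2, 1, 59, 59, 53, 1]
380 [1, 1, 0, 1, 0, 0, 1, 1, 1, 1, 56, 57, 1, 1]
400 [1, 1, 1, 1, 1, 1, 24, 23, 2, 1, 35, 36, 1, 1]
420 [0, 0, 2, 0, 1, 1, 164, 192, 185, 192, 17, 2, 1, 1]
440 [128, 130, 128, 124, 137, 150, 179, 193, 195, 196, 39, 195, 195, 192]
460 [135, 146, 157, 158, 157, 157, 186, 194, 195, 196, None, 196, 195, 194]
480 [135, 149, 158, 158, 158, 158, 190, 193, 195, 196, 111, 195, 194, 194]
```

step_arm --increments '[[[0, 0, -0.04], [0, 0, 0]], [[-0.3025, -0.3935, -0.09], [0, 0, -9.9]], [[-0.3025, -0.3935, -0.09], [0, 0, -9.9]], [[-0.3025, -0.3935, -0.09], [0, 0, -9.9]], [[-0.3025, -0.3935, -0.09], [0, 0, -9.9]], [[-0.3025, -0.3935, -0.09], [0, 0, -9.9]], [[-0.3025, -0.3935, -0.09], [0, 0, -9.9]], [[-0.3025, -0.3935, -0.09], [0, 0, -9.9]], [[-0.3025, -0.3935, -0.09], [0, 0, -9.9]], [[-0.3025, -0.3935, -0.09], [0, 0, -9.9]]]' --hand 0 --squeeze 50

```text
t: 0.98
position: [301.2, 261.5, 309.0]
orientation: [3.142, 0.0, 3.067]
ft_force: [2.0, 0.6, -0.4]
width: 85.4
```

```bash
python3 -c "
from h import *
d((360,110,300,175.7),(507,-203.5,240,175.7))"
```

```text
t 0.98 p [301.2 261.5 309. ] rpy deg [1.8000e+02 1.0000e-02 1.7573e+02] q [ 0.57  0.08  1.73 -0.    1.33 -0.93] F [ 2.   0.6 -0.4] w 85.4
(360, 110, 300, 175.7) -> [-0.0699 -0.1467  0.0091] [0.   0.01 0.03]
(507, -203.5, 240, 175.7) -> [-0.2398 -0.4484  0.0691] [0.   0.01 0.03]
```

step_arm --increments '[[[-0.07, -0.147, 0.009], [0, 0, 0]], [[-0.07, -0.147, 0.009], [0, 0, 0]], [[-0.07, -0.147, 0.009], [0, 0, 0]], [[-0.24, -0.448, 0.03], [0, 0, 0]], [[-0.24, -0.448, 0.03], [0, 0, 0]], [[-0.24, -0.448, 0.03], [0, 0, 0]], [[-0.24, -0.448, 0.03], [0, 0, 0]], [[-0.24, -0.448, 0.03], [0, 0, 0]], [[-0.24, -0.448, 0.03], [0, 0, 0]], [[-0.24, -0.448, 0.03], [0, 0, 0]]]'

```text
t: 1.82
position: [468.3, -119.3, 284.2]
orientation: [3.142, -0.0, 3.066]
ft_force: [1.4, 0.2, 0.4]
width: 85.6
```

step_arm --increments '[[[0, 0, 0], [0, 0, 0]], [[0, 0, 0], [0, 0, 0]]]'

```text
t: 1.98
position: [468.4, -118.8, 283.8]
orientation: [3.141, -0.001, 3.064]
ft_force: [-0.2, 0.8, 0.4]
width: 85.2
```

```bash
python3 -c "
from h import *
d((507,-203.5,240,175.7),(507,-203.5,150,175.7))"
```

```text
t 1.98 p [ 468.4 -118.8  283.8] rpy deg [ 1.7999e+02 -5.0000e-02  1.7553e+02] q [-0.37  0.24  1.6  -0.    1.3  -1.86] F [-0.2  0.8  0.4] w 85.2
(507, -203.5, 240, 175.7) -> [-0.0451 -0.0814  0.0438] [ 0.01 -0.05 -0.17]
(507, -203.5, 150, 175.7) -> [-0.0452 -0.0814  0.1338] [ 0.01 -0.05 -0.17]
```

step_arm --increments '[[[-0.045, -0.0815, 0.044], [0, 0, 0]], [[-0.045, -0.0815, 0.044], [0, 0, 0]], [[-0.045, -0.0815, 0.044], [0, 0, 0]], [[-0.045, -0.0815, 0.1], [0, 0, 0]], [[-0.045, -0.0815, 0.1], [0, 0, 0]], [[-0.045, -0.0815, 0.1], [0, 0, 0]]]'

```text
t: 2.48
position: [504.7, -199.9, 181.2]
orientation: [3.139, -0.006, 3.067]
ft_force: [0.1, 0.7, -0.5]
width: 85.5
```

```bash
python3 -c "
from h import *
for n in('scene','top'): save(get_image(n),n+'1')
d((507,-203.5,77,175.7))"
```

```text
t 2.58 p [ 506.7 -200.8  184.9] rpy deg [ 1.7998e+02 -4.0000e-02  1.7575e+02] q [-0.49  0.43  1.6   0.    1.11 -1.98] F [-0.  -0.9  0.7] w 85.5
(507, -203.5, 77, 175.7) -> [-0.0006 -0.0027  0.1079] [ 0.02 -0.04  0.05]
```

View pics/scene1.png

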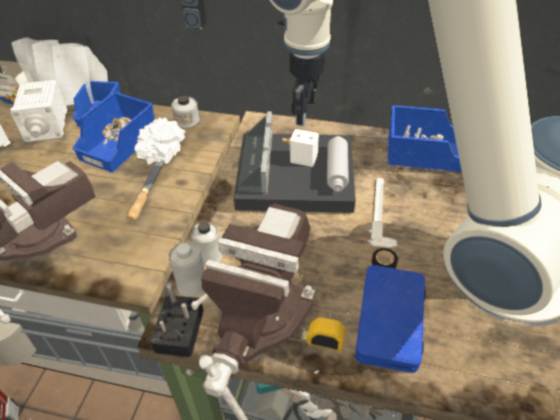

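View pics/top1.png

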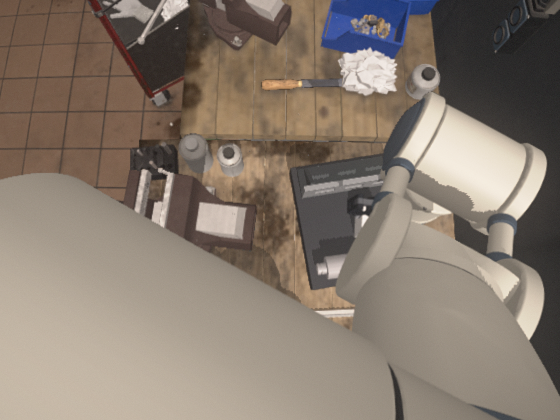

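The gripper (scene ~(303,95)) hangs directly over the valve (304,147), so I'm descending.

step_arm --increments '[[[0, -0.0025, 0.03], [0, 0, 0]], [[0, -0.0025, 0.055], [0, 0, 0]], [[0, -0.0025, 0.075], [0, 0, 0]], [[0, -0.0025, 0.09], [0, 0, 0]], [[0, -0.0025, 0.1], [0, 0, 0]], [[0, -0.0025, 0.107], [0, 0, 0]], [[0, -0.0025, 0.107], [0, 0, 0]], [[0, -0.0025, 0.107], [0, 0, 0]]]'

```text
t: 3.25
position: [507.2, -204.3, 78.4]
orientation: [-3.141, 0.001, 3.067]
ft_force: [0.3, 1.3, 0.1]
width: 85.6
```

```bash
python3 -c "
from h import *
save(get_image('scene'),'scene2')
d((507,-203.5,77,175.7))"
```

```text
t 3.3 p [ 507.3 -204.4   78.6] rpy deg [-1.7996e+02  8.0000e-02  1.7571e+02] q [-0.49  0.58  1.7   0.    0.86 -1.99] F [-0.6 -1.   0.9] w 85.4
(507, -203.5, 77, 175.7) -> [0.0004 0.0009 0.0016] [-0.04  0.08  0.01]
```

View pics/scene2.png

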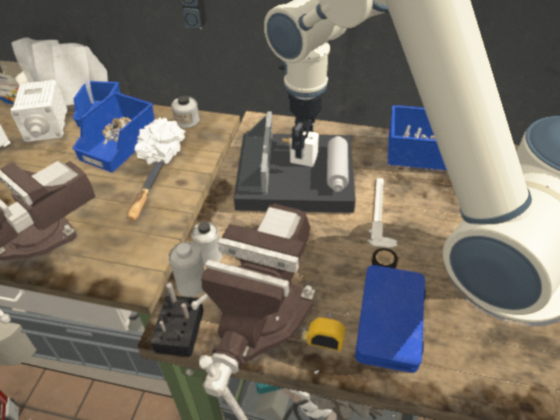

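The fingers straddle the valve at (304,148) and touch nothing else. Next I'll close.

step_arm --increments '[[[0, 0, 0], [0, 0, 0]], [[0, 0, 0], [0, 0, 0]], [[0, 0, 0], [0, 0, 0]], [[0, 0, 0], [0, 0, 0]], [[0, 0, 0], [0, 0, 0]], [[0, 0, 0], [0, 0, 0]], [[0, 0, 0], [0, 0, 0]], [[0, 0, 0], [0, 0, 0]], [[0, 0, 0], [0, 0, 0]], [[0, 0, 0], [0, 0, 0]]]' --hand 255 --squeeze 50

```text
t: 4.13
position: [506.9, -204.4, 78.0]
orientation: [-3.141, 0.001, 3.067]
ft_force: [-1.0, 0.1, 8.1]
width: 44.6
```

step_arm --increments '[[[0, 0, -0.005], [0, 0, 0]], [[0, 0, -0.015], [0, 0, 0]], [[0, 0, -0.03], [0, 0, 0]], [[0, 0, -0.03], [0, 0, 0]]]'

```text
t: 4.47
position: [507.7, -204.7, 110.0]
orientation: [-3.14, 0.003, 3.067]
ft_force: [1.5, -0.4, -2.8]
width: 44.9
```

```bash
python3 -c "
from h import *
save(get_image('scene'),'scene3')
d((507,-203.5,300,175.7),(375,115,300,175.7))"
```

```text
t 4.52 p [ 507.4 -204.6  108.9] rpy deg [-1.7994e+02  1.4000e-01  1.7570e+02] q [-0.49  0.54  1.68  0.    0.93 -1.99] F [-0.1  0.  -3.8] w 44.2
(507, -203.5, 300, 175.7) -> [ 0.      0.0008 -0.1911] [-0.06  0.14  0.  ]
(375, 115, 300, 175.7) -> [ 0.1555  0.3086 -0.1918] [-0.06  0.14  0.  ]
```

View pics/scene3.png

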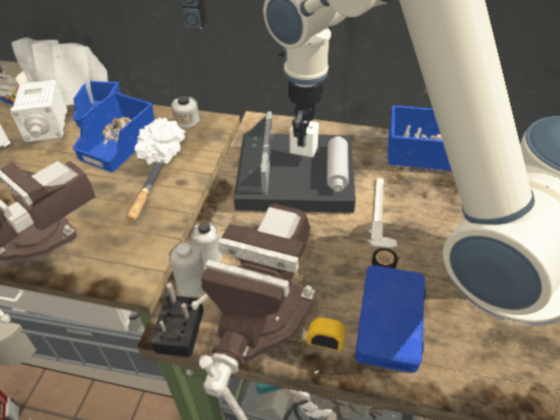

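step_arm --increments '[[[0, 0, -0.015], [0, 0, 0]], [[0, 0, -0.04], [0, 0, 0]], [[0, 0, -0.07], [0, 0, 0]], [[0, 0, -0.1], [0, 0, 0]], [[0.005, 0.01, -0.125], [0, 0, 0]], [[0.015, 0.03, -0.14], [0, 0, 0]], [[0.03, 0.06, -0.145], [0, 0, 0]], [[0.0456, 0.09, -0.145], [0, 0, 0]], [[0.0604, 0.12, -0.145], [0, 0, 0]], [[0.0755, 0.15, -0.145], [0, 0, 0]]]'

```text
t: 5.35
position: [441.5, -47.7, 252.1]
orientation: [3.141, -0.0, 3.066]
ft_force: [0.9, 1.1, -3.3]
width: 44.5
```

step_arm --increments '[[[0.015, 0.03, 0], [0, 0, 0]], [[0.03, 0.06, 0], [0, 0, 0]], [[0.045, 0.09, 0], [0, 0, 0]], [[0.06, 0.12, 0], [0, 0, 0]], [[0.07, 0.14, 0], [0, 0, 0]], [[0.077, 0.152, 0], [0, 0, 0]], [[0.08, 0.158, 0], [0, 0, 0]], [[0.08, 0.158, 0], [0, 0, 0]], [[0.08, 0.158, 0], [0, 0, 0]]]'

```text
t: 6.1
position: [374.9, 114.3, 252.3]
orientation: [-3.141, -0.0, 3.067]
ft_force: [0.2, -0.2, -3.9]
width: 44.5
```

```bash
python3 -c "
from h import *
save(get_image('scene'),'scene4')
d((375,115,100,175.7),(375,115,29,175.7))"
```

```text
t 6.15 p [375.  114.  252.3] rpy deg [-179.98    0.    175.69] q [ 0.14  0.14  1.84 -0.    1.16 -1.35] F [-0.2  0.4 -3.4] w 44.8
(375, 115, 100, 175.7) -> [1.000e-04 1.000e-03 1.523e-01] [-0.02  0.   -0.01]
(375, 115, 29, 175.7) -> [1.000e-04 1.000e-03 2.233e-01] [-0.02  0.   -0.01]
```

View pics/scene4.png

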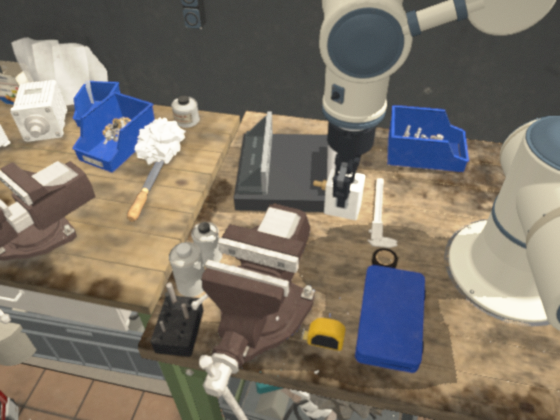

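The valve is held upright at (345,195). I'll lower it to just above the bench.

step_arm --increments '[[[0, 0.001, 0.02], [0, 0, 0]], [[0, 0.001, 0.05], [0, 0, 0]], [[0, 0.001, 0.08], [0, 0, 0]], [[0, 0.001, 0.11], [0, 0, 0]], [[0, 0.001, 0.14], [0, 0, 0]], [[0, 0.001, 0.17], [0, 0, 0]], [[0, 0.001, 0.195], [0, 0, 0]], [[0, 0.001, 0.21], [0, 0, 0]], [[0, 0.001, 0.217], [0, 0, 0]], [[0, 0.001, 0.217], [0, 0, 0]]]'

```text
t: 6.98
position: [374.7, 114.8, 34.3]
orientation: [-3.141, -0.002, 3.065]
ft_force: [0.1, 0.2, -2.3]
width: 44.5
```

step_arm --increments '[[[0, 0, 0.0], [0, 0, 0]], [[0, 0, 0.002], [0, 0, 0]], [[0, 0, 0.004], [0, 0, 0]], [[0, 0, 0.004], [0, 0, 0]]]'

```text
t: 7.32
position: [375.2, 115.6, 31.9]
orientation: [3.141, 0.001, 3.067]
ft_force: [-0.1, -0.5, -3.5]
width: 44.5
```

step_arm --increments '[[[0, 0, 0.001], [0, 0, 0]], [[0, 0, 0.0015], [0, 0, 0]], [[0, 0, 0.002], [0, 0, 0]], [[0, 0, 0.002], [0, 0, 0]]]'

```text
t: 7.65
position: [374.7, 115.6, 29.5]
orientation: [-3.142, 0.0, 3.067]
ft_force: [-0.4, -0.6, -4.3]
width: 44.4
```

```bash
python3 -c "
from h import *
save(get_image('scene'),'scene5')
d((375,115,29,175.7))"
```

```text
t 7.7 p [374.7 115.6  29.5] rpy deg [-180.     -0.    175.71] q [ 0.15  0.56  2.11 -0.    0.47 -1.35] F [-0.4  0.6 -3.4] w 44.5
(375, 115, 29, 175.7) -> [-0.0003 -0.0006  0.0005] [-0.   -0.    0.01]
```

View pics/scene5.png

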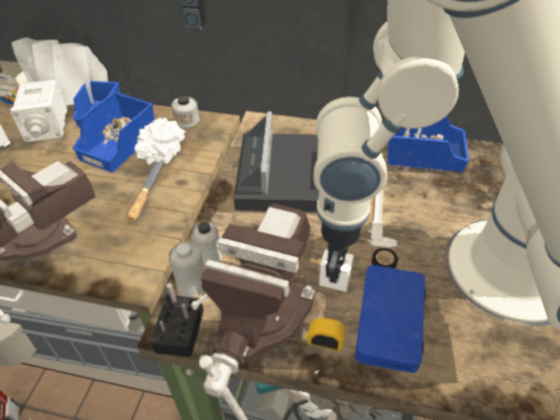

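step_arm --increments '[[[0, 0, 0.0007], [0, 0, 0]], [[0, 0, 0.001], [0, 0, 0]], [[0, 0, 0.001], [0, 0, 0]]]'

```text
t: 7.95
position: [374.7, 115.6, 28.4]
orientation: [-3.142, -0.0, 3.067]
ft_force: [0.3, 0.5, -3.3]
width: 44.6
```

step_arm --increments '[[[0, 0, 0.0007], [0, 0, 0]], [[0, 0, 0.001], [0, 0, 0]], [[0, 0, 0.001], [0, 0, 0]]]'

```text
t: 8.2
position: [374.7, 115.6, 28.0]
orientation: [3.141, 0.001, 3.067]
ft_force: [-2.5, -0.8, 21.3]
width: 44.5
```

step_arm --increments '[[[0, 0, -0.0005], [0, 0, 0]], [[0, 0, -0.0005], [0, 0, 0]]]'

```text
t: 8.37
position: [374.8, 115.6, 28.0]
orientation: [3.142, 0.0, 3.067]
ft_force: [-0.1, 0.4, -4.4]
width: 44.4
```

step_arm --increments '[[[0, 0, 0], [0, 0, 0]], [[0, 0, 0], [0, 0, 0]], [[0, 0, 0], [0, 0, 0]], [[0, 0, 0], [0, 0, 0]], [[0, 0, 0], [0, 0, 0]], [[0, 0, 0], [0, 0, 0]], [[0, 0, 0], [0, 0, 0]], [[0, 0, 0], [0, 0, 0]]]' --hand 0

```text
t: 9.03
position: [374.7, 115.6, 27.9]
orientation: [-3.142, -0.0, 3.067]
ft_force: [0.3, -0.0, -0.2]
width: 85.1
```

step_arm --increments '[[[0, 0, -0.01], [0, 0, 0]], [[0, 0, -0.03], [0, 0, 0]], [[0, 0, -0.06], [0, 0, 0]], [[0, 0, -0.1], [0, 0, 0]], [[0, 0, -0.14], [0, 0, 0]], [[0, 0, -0.18], [0, 0, 0]], [[0, 0, -0.2], [0, 0, 0]]]'

```text
t: 9.62
position: [375.5, 115.7, 232.1]
orientation: [3.141, 0.005, 3.067]
ft_force: [0.5, -0.3, -0.1]
width: 85.3
```

```bash
python3 -c "
from h import *
save(get_image('scene'),'scene6')
d((375,115,230,175.7))"
```

```text
t 9.67 p [376.8 116.  233.8] rpy deg [179.9    0.44 175.71] q [ 0.15  0.16  1.87  0.    1.1  -1.35] F [1.6 0.4 4.6] w 85.0
(375, 115, 230, 175.7) -> [ 0.0017 -0.0011  0.0038] [0.1  0.44 0.01]
```

View pics/scene6.png

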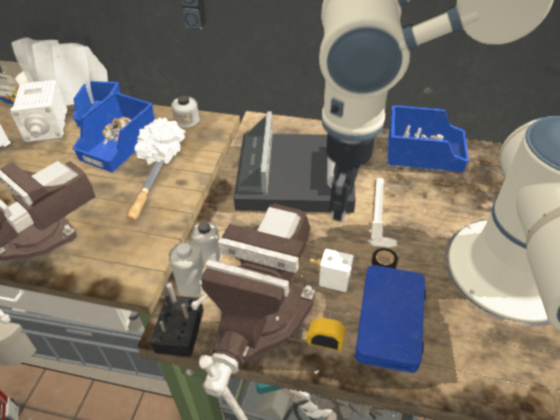

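The valve stands upright and free at (336,270). Next I'll get behind the roller with open fingers, with the jaw line parallel to the face and the tips tilted forward so they push low.

```bash
cat >> h.py <<'E'
YP=10.2
c_,s_=np.cos(np.radians(YP)),np.sin(np.radians(YP))
def nm(P): P=np.asarray(P); return np.stack([P[...,0]*c_+P[...,1]*s_,-P[...,0]*s_+P[...,1]*c_],-1)
def dn(*targets):
    # n,m,z,yaw,tilt
    s=get_state(); R=Rotation.from_euler("xyz",s["orientation"]); p=s["position"]
    print('t',round(s['t'],2),'p',p.round(1),'nm',nm(p).round(1),'q',s['qpos'].round(2),'F',s['ft_force'].round(1))
    for n,m,z,yaw,a in targets:
        w=np.array([n*c_-m*s_,n*s_+m*c_,z])
        T=Rotation.from_euler("xyz",[np.pi,0,np.radians(yaw)])*Rotation.from_euler("y",-a,degrees=True)
        print((n,m,z,yaw,a),w.round(0),'->',R.inv().apply(w-p).round(1)/1000,(R.inv()*T).as_rotvec(degrees=True).round(2))
E
python3 - <<'E'
from m import *
dn((325,-249,234,190.2,0),(325,-249,150,190.2,12))
W=np.load("top0.npy"); x,y,z=W[...,0],W[...,1],W[...,2]
for a in range(240,400,20):
    print(a,[int(np.nanpercentile(z[(x>=a)&(x<a+20)&(y>=b)&(y<b+20)],90)) if ((x>=a)&(x<a+20)&(y>=b)&(y<b+20)).sum()>3 else None for b in range(-340,0,20)])
# edges of face
f=nm(W[...,:2]); n,m=f[...,0],f[...,1]
for lo in range(-380,-160,25):
    q=(m>lo)&(m<lo+25)&(abs(z-124)<4)&(n>500)&(n<600); q2=(m>lo)&(m<lo+25)&(z>97)&(z<106)&(n<430)
    print(lo,np.percentile(n[q],[2,50,98]).round(1) if q.sum()>5 else None, np.median(n[q2]).round(1) if q2.sum()>5 else None)
E
```

```text
t 9.67 p [376.8 116.  233.8] nm [391.4  47.4] q [ 0.15  0.16  1.87  0.    1.1  -1.35] F [1.6 0.4 4.6]
(325, -249, 234, 190.2, 0) [ 364. -188.  234.] -> [-0.0099 -0.3036 -0.0007] [  0.04   0.45 -14.49]
(325, -249, 150, 190.2, 12) [ 364. -188.  150.] -> [-0.0093 -0.3037  0.0833] [ -1.47 -11.48 -14.44]
240 [57, 54, 99, 101, 1, 0, 0, 1, 0, 0, 0, 1, 1, 1, 0, 1, 4]
260 [48, 46, 64, 100, 0, 0, 0, 0, 0, 0, 0, 1, 0, 1, 0, 3, 6]
280 [100, 100, 99, 100, 1, 1, 0, 1, 2, 3, 4, 5, 5, 6, 7, 7, 7]
300 [29, 0, 0, 0, 1, 1, 5, 5, 6, 6, 5, 5, 5, 6, 7, 8, 6]
320 [0, 0, 0, 1, 1, 1, 0, 1, 1, 1, 1, 1, 1, 1, 0, 1, 1]
340 [1, 1, 0, 1, 0, 0, 1, 0, 0, 1, 1, 1, 1, 1, 1, 1, 0]
360 [0, 0, 0, 0, 1, 1, 0, 45, 49, 50, 51, 51, 50, 0, 1, 1, 1]
380 [0, 1, 47, 49, 49, 50, 75, 84, 90, 92, 95, 94, 80, 45, 1, 1, 1]
-380 [548.3 555.  565.4] 236.2
-355 [548.6 554.  560.1] 239.0
-330 [548.2 553.7 559.5] 186.0
-305 [547.7 553.5 559.8] 378.7
-280 [547.9 553.8 559.5] 380.3
-255 [547.6 552.9 559.2] 380.8
-230 [547.7 553.  559.3] 380.9
-205 [547.4 553.6 562.4] 382.4
-180 [547.6 553.2 563.7] None
```

step_arm --increments '[[[0, -0.02, 0], [0, 0, 0]], [[-0.002, -0.06, 0], [0, 0, -2]], [[-0.003, -0.1, 0], [0, 0, -4]], [[-0.005, -0.14, 0], [0, 0, -7]], [[-0.006, -0.18, 0], [0, 0, -10]], [[-0.008, -0.22, 0], [0, 0, -12]], [[-0.009, -0.255, 0], [0, 0, -14.5]], [[-0.01, -0.285, 0], [0, 0, -14.5]], [[-0.01, -0.303, 0], [0, 0, -14.5]], [[-0.01, -0.303, 0], [0, 0, -14.5]]]'

```text
t: 10.5
position: [361.9, -190.5, 227.8]
orientation: [-3.141, 0.0, -2.966]
ft_force: [-0.3, 0.3, -0.5]
width: 85.3
```

```bash
python3 -c "
from h import *
dn((325,-249,150,190.2,12),(325,-249,48,190.2,12))"
```

```text
t 10.5 p [ 361.9 -190.5  227.8] nm [ 322.5 -251.6] q [-0.63  0.19  1.85 -0.    1.1  -2.38] F [-0.3  0.3 -0.5]
(325, -249, 150, 190.2, 12) [ 364. -188.  150.] -> [-0.0025  0.0026  0.0778] [ -0.07 -12.    -0.16]
(325, -249, 48, 190.2, 12) [ 364. -188.   48.] -> [-0.0025  0.0027  0.1798] [ -0.07 -12.    -0.16]
```

step_arm --increments '[[[-0.0025, 0.0025, 0.03], [0, -4, 0]], [[-0.0025, 0.0025, 0.06], [0, -8, 0]], [[-0.0025, 0.0025, 0.09], [0, -12, 0]], [[-0.0025, 0.0025, 0.11], [0, -12, 0]], [[-0.0025, 0.0025, 0.11], [0, -12, 0]], [[-0.0025, 0.0025, 0.11], [0, -12, 0]]]'

```text
t: 11.0
position: [363.6, -183.8, 117.7]
orientation: [3.139, 0.208, -2.964]
ft_force: [-0.2, 0.1, 0.1]
width: 85.3
```

```bash
python3 -c "
from h import *
save(get_image('scene'),'scene7')
dn((325,-249,48,190.2,12))"
```

```text
t 11.05 p [ 364.4 -184.3  118.5] nm [ 326.  -245.9] q [-0.76  0.34  2.12  0.31  0.58 -2.76] F [1.  0.2 0.3]
(325, -249, 48, 190.2, 12) [ 364. -188.   48.] -> [ 0.0156 -0.0031  0.0688] [ 0.03 -0.03  0.01]
```

View pics/scene7.png

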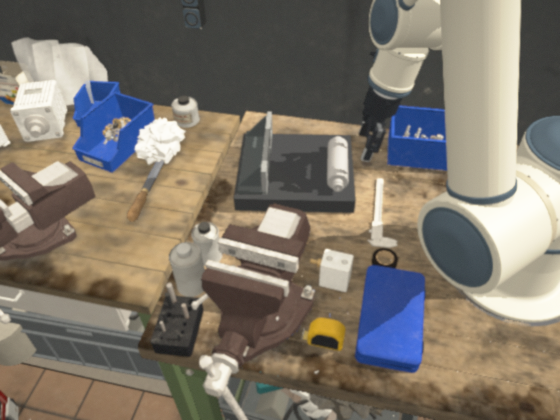

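Joint 6 is getting close to its range limit here, so I'll turn the hand half a turn, which gives the same grasp axis with more margin.

step_arm --increments '[[[0, 0, 0], [0, 0, 6]], [[0, 0, 0], [0, 0, 12]], [[0, 0, 0], [0, 0, 18]], [[0, 0, 0], [0, 0, 24]], [[0, 0, 0], [0, 0, 30]], [[0, 0, 0], [0, 0, 36]], [[0, 0, 0], [0, 0, 42]], [[0, 0, 0], [0, 0, 48]], [[0, 0, 0], [0, 0, 54]], [[0, 0, 0], [0, 0, 60]]]'

```text
t: 11.88
position: [365.3, -184.8, 119.6]
orientation: [2.959, 0.106, 2.259]
ft_force: [-0.0, -0.2, 0.1]
width: 85.7
```

step_arm --increments '[[[0, 0, 0], [0, 0, 6]], [[0, 0, 0], [0, 0, 12]], [[0, 0, 0], [0, 0, 18]], [[0, 0, 0], [0, 0, 24]], [[0, 0, 0], [0, 0, 30]], [[0, 0, 0], [0, 0, 36]], [[0, 0, 0], [0, 0, 42]], [[0, 0, 0], [0, 0, 48]], [[0, 0, 0], [0, 0, 54]], [[0, 0, 0], [0, 0, 60]]]'

```text
t: 12.72
position: [365.3, -184.7, 119.6]
orientation: [2.958, -0.104, 1.231]
ft_force: [-0.3, 0.1, 0.5]
width: 85.8
```

step_arm --increments '[[[0, 0, 0], [0, 0, 6]], [[0, 0, 0], [0, 0, 12]], [[0, 0, 0], [0, 0, 18]], [[0, 0, 0], [0, 0, 24]], [[0, 0, 0], [0, 0, 30]], [[0, 0, 0], [0, 0, 36]], [[0, 0, 0], [0, 0, 42]], [[0, 0, 0], [0, 0, 48]], [[0, 0, 0], [0, 0, 54]], [[0, 0, 0], [0, 0, 60]]]'

```text
t: 13.55
position: [365.3, -184.8, 119.6]
orientation: [3.14, -0.211, 0.174]
ft_force: [0.3, -0.3, -0.6]
width: 85.8
```

```bash
python3 -c "
from h import *
dn((322,-249,48,10.2,-12))"
```

```text
t 13.55 p [ 365.3 -184.8  119.6] nm [ 326.8 -246.5] q [-0.75  0.34  2.12  0.31  0.58  0.39] F [ 0.3 -0.3 -0.6]
(322, -249, 48, 10.2, -12) [ 361. -188.   48.] -> [-0.0197  0.0024  0.069 ] [ 0.12 -0.1  -0.2 ]
```

step_arm --increments '[[[-0.01, 0.0025, 0.01], [0, 0, -0.2]], [[-0.02, 0.0025, 0.025], [0, 0, -0.2]], [[-0.02, 0.0025, 0.04], [0, 0, -0.2]], [[-0.02, 0.0025, 0.055], [0, 0, -0.2]], [[-0.02, 0.0025, 0.065], [0, 0, -0.2]], [[-0.02, 0.0025, 0.069], [0, 0, -0.2]], [[-0.02, 0.0025, 0.069], [0, 0, -0.2]]]'

```text
t: 14.13
position: [360.5, -187.8, 46.7]
orientation: [3.14, -0.211, 0.183]
ft_force: [-0.1, 0.4, 0.5]
width: 85.2
```

```bash
python3 -c "
from h import *
save(get_image('scene'),'scene8');save(get_image('top'),'top8')
dn((345,-249,48,10.2,-12),(491,-249,48,10.2,-12))"
```

```text
t 14.23 p [ 360.1 -187.9   47.2] nm [ 321.1 -248.7] q [-0.77  0.52  2.2   0.53  0.34  0.12] F [-0.  -0.1 -0. ]
(345, -249, 48, 10.2, -12) [ 384. -184.   48.] -> [0.0235 0.0004 0.0042] [ 0.04 -0.06  0.26]
(491, -249, 48, 10.2, -12) [ 527. -158.   48.] -> [0.1663 0.001  0.0347] [ 0.04 -0.06  0.26]
```

View pics/scene8.png

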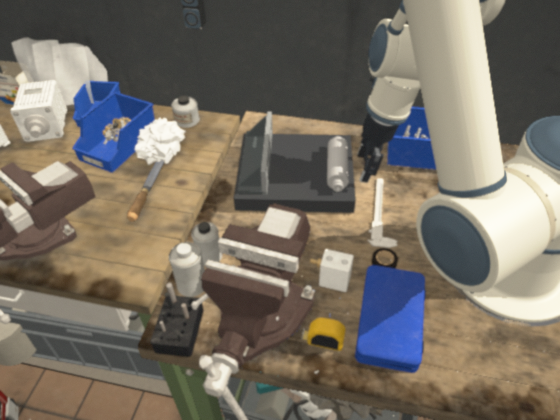

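View pics/top8.png

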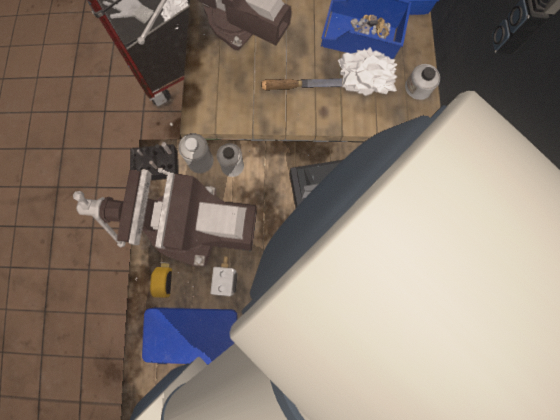

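The valve stands clear at (336,270), top view (223,282). The fingers are behind the roller (scene ~(370,165)) at low height. I'll approach slowly and push.

step_arm --increments '[[[0.004, 0, 0.001], [0, 0, 0]], [[0.009, 0, 0.002], [0, 0, 0]], [[0.014, 0, 0.003], [0, 0, 0]], [[0.018, 0, 0.004], [0, 0, 0]], [[0.021, 0, 0.0045], [0, 0, 0]], [[0.024, 0, 0.005], [0, 0, 0]], [[0.027, 0, 0.0055], [0, 0, 0]], [[0.03, 0, 0.0065], [0, 0, 0]], [[0.033, 0, 0.007], [0, 0, 0]], [[0.036, 0, 0.0075], [0, 0, 0]]]'

```text
t: 15.07
position: [395.7, -181.1, 46.4]
orientation: [3.141, -0.209, 0.182]
ft_force: [0.0, -0.2, 0.3]
width: 85.7
```

```bash
python3 -c "
from h import *
save(get_image('scene'),'scene9')
dn((491,-249,48,10.2,-12))"
```

```text
t 15.12 p [ 396.2 -181.2   46.5] nm [ 357.9 -248.5] q [-0.69  0.53  2.13  0.45  0.37  0.29] F [0.4 0.2 0.4]
(491, -249, 48, 10.2, -12) [ 527. -158.   48.] -> [0.1305 0.001  0.0262] [ 0.01 -0.01  0.2 ]
```

View pics/scene9.png

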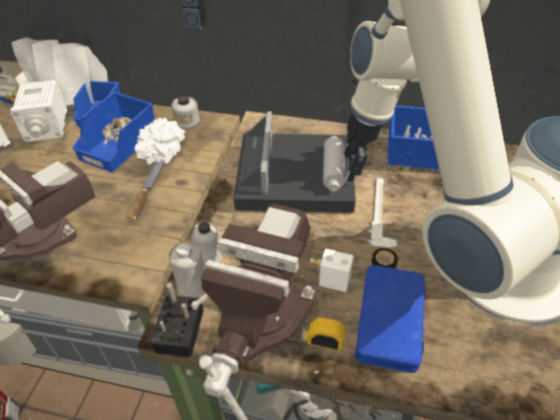

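The roller is moving (now at ~(334,163)) with no noticeable force. I'll continue at about 45 mm/s.

step_arm --increments '[[[0.004, 0, 0.0008], [0, 0, 0]], [[0.008, 0, 0.0016], [0, 0, 0]], [[0.012, 0, 0.0024], [0, 0, 0]], [[0.016, 0, 0.0032], [0, 0, 0]], [[0.02, 0, 0.004], [0, 0, 0]], [[0.024, 0, 0.0048], [0, 0, 0]], [[0.028, 0, 0.0056], [0, 0, 0]], [[0.032, 0, 0.0064], [0, 0, 0]], [[0.036, 0, 0.0072], [0, 0, 0]], [[0.04, 0, 0.008], [0, 0, 0]]]'

```text
t: 15.95
position: [436.0, -173.7, 46.9]
orientation: [3.141, -0.209, 0.182]
ft_force: [-0.9, -0.4, 0.5]
width: 85.4
```

step_arm --increments '[[[0.004, 0, 0.0008], [0, 0, 0]], [[0.008, 0, 0.0016], [0, 0, 0]], [[0.012, 0, 0.0024], [0, 0, 0]], [[0.016, 0, 0.0032], [0, 0, 0]], [[0.02, 0, 0.004], [0, 0, 0]], [[0.024, 0, 0.0048], [0, 0, 0]], [[0.028, 0, 0.0056], [0, 0, 0]], [[0.032, 0, 0.0064], [0, 0, 0]], [[0.036, 0, 0.0072], [0, 0, 0]], [[0.04, 0, 0.008], [0, 0, 0]]]'

```text
t: 16.78
position: [476.1, -166.3, 47.4]
orientation: [3.141, -0.209, 0.182]
ft_force: [-1.2, -0.2, 0.1]
width: 85.5
```

```bash
python3 -c "
from h import *
save(get_image('scene'),'scene10')
dn((491,-249,48,10.2,-12))"
```

```text
t 16.83 p [ 476.9 -166.5   47.5] nm [ 439.9 -248.3] q [-0.55  0.57  1.97  0.31  0.46  0.57] F [ 0.5 -0.   0.6]
(491, -249, 48, 10.2, -12) [ 527. -158.   48.] -> [0.0501 0.0009 0.0102] [ 0.02 -0.03  0.21]
```

View pics/scene10.png

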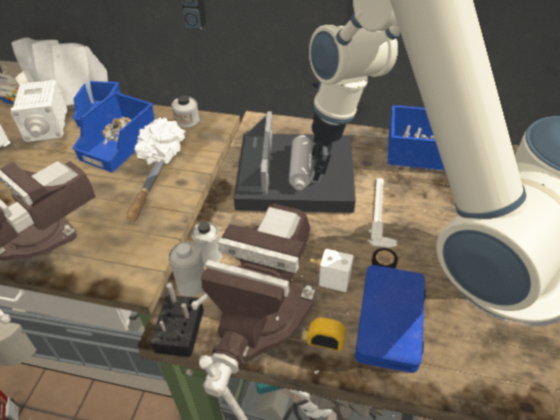

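step_arm --increments '[[[0.004, 0, 0.0008], [0, 0, 0]], [[0.008, 0, 0.0016], [0, 0, 0]], [[0.012, 0, 0.0025], [0, 0, 0]], [[0.016, 0, 0.0034], [0, 0, 0]], [[0.02, 0, 0.0042], [0, 0, 0]], [[0.024, 0, 0.005], [0, 0, 0]], [[0.028, 0, 0.0058], [0, 0, 0]], [[0.032, 0, 0.0066], [0, 0, 0]], [[0.036, 0, 0.0075], [0, 0, 0]], [[0.039, 0, 0.0082], [0, 0, 0]]]'

```text
t: 17.67
position: [515.5, -159.2, 47.5]
orientation: [3.141, -0.21, 0.182]
ft_force: [0.3, -0.4, 0.9]
width: 85.7
```

step_arm --increments '[[[0.0015, 0, 0.0003], [0, 0, 0]], [[0.003, 0, 0.0006], [0, 0, 0]], [[0.0045, 0, 0.0009], [0, 0, 0]], [[0.006, 0, 0.0012], [0, 0, 0]]]'

```text
t: 18.0
position: [521.0, -158.1, 47.6]
orientation: [3.141, -0.209, 0.182]
ft_force: [-0.1, 0.7, -0.6]
width: 85.2
```

```bash
python3 -c "
from h import *
im=get_image('scene');save(im,'scene11')
dn((491,-249,48,10.2,-12))
cv2.imwrite('pics/s11c.png',cv2.resize(im['frame'][100:220,220:370,::-1],None,fx=5,fy=5,interpolation=cv2.INTER_CUBIC))"
```

```text
t 18.05 p [ 521.3 -158.2   47.6] nm [ 485. -248.] q [-0.48  0.6   1.88  0.26  0.52  0.69] F [ 0.1 -0.2  0.2]
(491, -249, 48, 10.2, -12) [ 527. -158.   48.] -> [0.0059 0.0011 0.0009] [ 0.01 -0.01  0.2 ]
```

View pics/s11c.png

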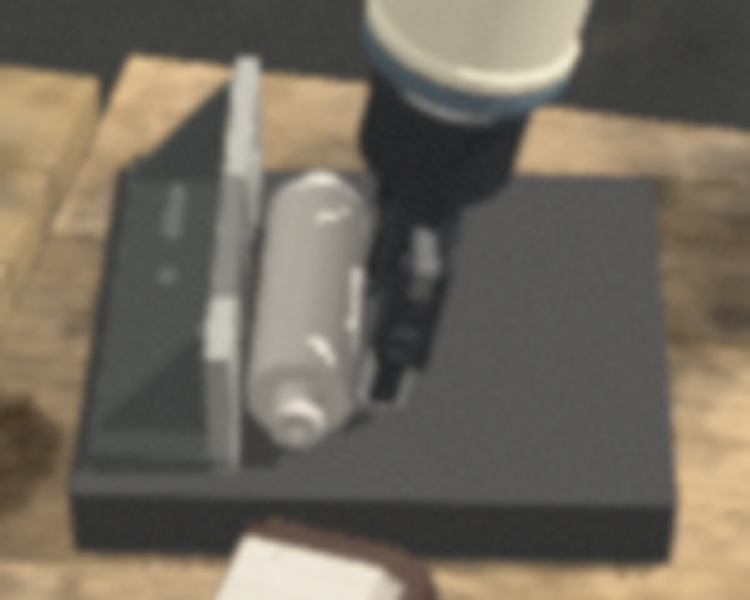

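A small gap to the face remains. I'll creep in, 1 mm per row, watching the force.

step_arm --increments '[[[0.001, 0, 0.0002], [0, 0, 0.2]], [[0.002, 0, 0.0004], [0, 0, 0.2]], [[0.003, 0, 0.0006], [0, 0, 0.2]], [[0.004, 0, 0.0008], [0, 0, 0.2]], [[0.005, 0, 0.001], [0, 0, 0.2]], [[0.006, 0, 0.0012], [0, 0, 0.2]]]'

```text
t: 18.55
position: [526.9, -157.0, 47.6]
orientation: [-3.141, -0.209, 0.178]
ft_force: [-4.1, -2.1, 1.6]
width: 85.5
```

step_arm --increments '[[[0.0005, 0, 0.0001], [0, 0, 0]], [[0.001, 0, 0.0002], [0, 0, 0]], [[0.0015, 0, 0.0003], [0, 0, 0]], [[0.002, 0, 0.0004], [0, 0, 0]]]'

```text
t: 18.88
position: [528.7, -156.6, 47.6]
orientation: [-3.141, -0.209, 0.178]
ft_force: [-8.7, -5.0, 3.4]
width: 85.1
```

step_arm --increments '[[[0.0003, 0, 0.0001], [0, 0, 0]], [[0.0006, 0, 0.0001], [0, 0, 0]], [[0.001, 0, 0.0002], [0, 0, 0]], [[0.001, 0, 0.0002], [0, 0, 0]]]'

```text
t: 19.22
position: [528.8, -156.4, 47.4]
orientation: [-3.141, -0.208, 0.178]
ft_force: [-11.9, -5.8, 4.2]
width: 85.2
```

```bash
python3 -c "
from h import *
im=get_image('scene');save(im,'scene12')
dn((491,-249,48,10.2,-12));print(get_state()['ft_torque'])
cv2.imwrite('pics/s12c.png',cv2.resize(im['frame'][100:220,220:370,::-1],None,fx=5,fy=5,interpolation=cv2.INTER_CUBIC))"
```

```text
t 19.27 p [ 528.8 -156.4   47.4] nm [ 492.8 -247.5] q [-0.47  0.6   1.86  0.25  0.53  0.71] F [-12.   -5.8   4.9]
(491, -249, 48, 10.2, -12) [ 527. -158.   48.] -> [-0.0016  0.0015 -0.0009] [-0.05  0.1   0.01]
[-0.94840822  1.62102428 -0.20732941]
```

View pics/s12c.png

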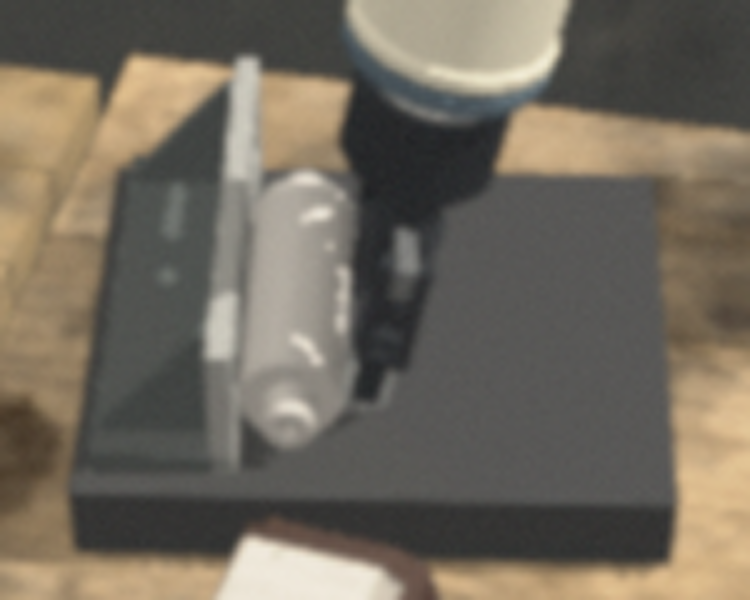

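step_arm --increments '[[[0.0003, 0, 0.0001], [0, 0, 0]], [[0.0005, 0, 0.0001], [0, 0, 0]], [[0.0005, 0, 0.0001], [0, 0, 0]], [[0.0005, 0, 0.0001], [0, 0, 0]], [[0.0005, 0, 0.0001], [0, 0, 0]]]'

```text
t: 19.68
position: [528.9, -156.3, 47.4]
orientation: [-3.141, -0.207, 0.178]
ft_force: [-15.2, -9.0, 6.7]
width: 85.6
```

```bash
cat > fit.py <<'E'
from h import *
from scipy.optimize import least_squares
def rol(name):
    im=get_image(name); W=pts(im); f=nm(W[...,:2]); n,m,z=f[...,0],f[...,1],W[...,2]
    fq=(m>-380)&(m<-160)&(abs(z-124)<4)&(n>520)&(n<600)
    for lo,hi in((-380,-330),(-330,-270),(-270,-215),(-215,-165)):
        q=fq&(m>lo)&(m<hi)
        if q.sum()>8: print(name,'face',lo,np.percentile(n[q],2).round(1),end=' ')
    q=(n>500)&(n<545)&(m>-310)&(m<-190)&(z>82)&(z<104); N,M,Z=n[q],m[q],z[q]
    q=None
    r=least_squares(lambda p:np.hypot(N-p[0]-p[1]*(M+249),Z-p[2])-25,[522,0,75],loss='soft_l1').x
    print('\n',name,'pts',len(N),'axis n',r[0].round(1),'slope',r[1].round(4),'zc',r[2].round(1), 'm range')
    return im
E
python3 -c "
from fit import *
rol('scene'); rol('top'); dn()"
```

```text
scene face -380 548.6 scene face -330 548.5 scene face -270 548.4 scene face -215 548.6 
 scene pts 579 axis n 523.6 slope -0.0008 zc 73.9 m range

 top pts 0 axis n 522.0 slope 0.0 zc 75.0 m range
t 19.78 p [ 528.8 -156.3   47.4] nm [ 492.8 -247.5] q [-0.47  0.6   1.86  0.25  0.53  0.71] F [-16.1  -8.6   6.2]
```

The roller's axis is 25.0 mm from the face, parallel to within 0.001, and pressed with about 18 N. I'll back off gently.

step_arm --increments '[[[-0.0007, 0, -0.0001], [0, 0, 0]], [[-0.0015, 0, -0.0003], [0, 0, 0]], [[-0.0022, 0, -0.0005], [0, 0, 0]], [[-0.003, 0, -0.0006], [0, 0, 0]], [[-0.005, 0, -0.001], [0, 0, 0]], [[-0.01, 0, -0.002], [0, 0, 0]], [[-0.02, 0, -0.004], [0, 0, 0]], [[-0.035, 0, -0.008], [0, 0, 0]], [[-0.05, 0, -0.01], [0, 0, 0]], [[-0.05, 0, -0.01], [0, 0, 0]]]'

```text
t: 20.62
position: [476.9, -165.0, 46.8]
orientation: [-3.14, -0.207, 0.177]
ft_force: [0.5, -0.2, 0.0]
width: 85.1
```

step_arm --increments '[[[0, 0, -0.03], [0, 0, 0]], [[-0.005, 0, -0.065], [0, 0, 0]], [[-0.01, 0, -0.1], [0, 0, 0]], [[-0.02, 0, -0.135], [0, 0, 0]], [[-0.03, 0.02, -0.17], [0, 0, 0]], [[-0.03, 0.06, -0.18], [0, 0, 0]], [[-0.03, 0.1, -0.18], [0, 0, 0]], [[-0.03, 0.14, -0.18], [0, 0, 0]], [[-0.03, 0.17, -0.18], [0, 0, 0]], [[-0.03, 0.18, -0.18], [0, 0, 0]]]'

```text
t: 21.45
position: [446.8, -358.8, 217.0]
orientation: [3.139, -0.21, 0.176]
ft_force: [-0.6, 0.9, -1.3]
width: 85.2
```

```bash
python3 -c "
from fit import *
im=rol('scene');save(im,'scene13'); save(rol('top'),'top13'); dn()"
```

```text
scene face -380 548.6 scene face -330 548.5 scene face -270 548.6 scene face -215 548.6 
 scene pts 589 axis n 523.5 slope 0.0008 zc 74.1 m range
top face -380 548.3 top face -330 547.9 top face -270 547.6 top face -215 547.3 
 top pts 1049 axis n 522.7 slope -0.0067 zc 73.7 m range
t 21.55 p [ 446.3 -355.9  216.5] nm [ 376.2 -429.3] q [-0.89  0.38  1.61  0.21  1.05  0.41] F [0.2 0.5 0.2]
```

View pics/scene13.png

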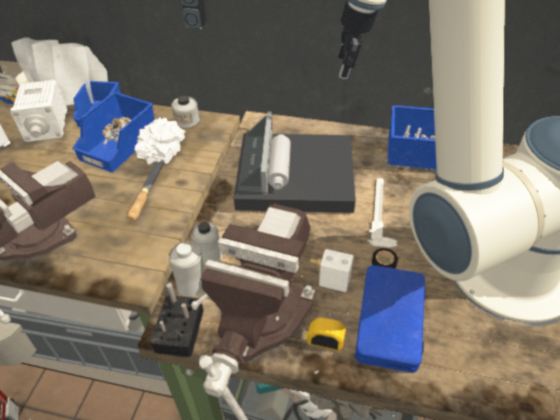

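View pics/top13.png

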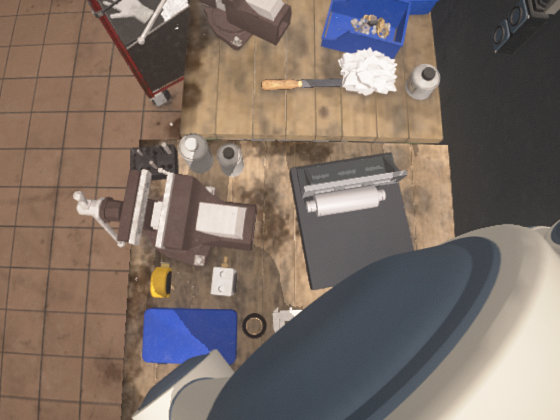

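step_arm --increments '[[[0, 0, 0], [0, 0, 0]], [[0, 0, 0], [0, 0, 0]], [[0, 0, 0], [0, 0, 0]], [[0, 0, 0], [0, 0, 0]], [[0, 0, 0], [0, 0, 0]], [[0, 0, 0], [0, 0, 0]]]'

```text
t: 22.05
position: [446.5, -354.0, 217.1]
orientation: [3.141, -0.209, 0.179]
ft_force: [0.5, 0.1, -0.6]
width: 85.5
```

```bash
python3 -c "
from fit import *
rol('scene'); dn()
from m import rect
im=get_image('top');W=pts(im);x,y,z=W[...,0],W[...,1],W[...,2]
rect(W[(abs(z-72)<6)&(x>335)&(x<420)&(y>70)&(y<170)],'valve')
from bench import close_job
print(close_job())"
```

```text
scene face -380 548.9 scene face -330 548.6 scene face -270 548.3 scene face -215 548.6 
 scene pts 586 axis n 523.3 slope 0.004 zc 74.0 m range
t 22.1 p [ 446.5 -354.1  217. ] nm [ 376.7 -427.6] q [-0.88  0.38  1.62  0.21  1.05  0.41] F [-0.7 -0.4 -0.1]
valve 515 c [375.9 117.3] size [45.7 60.6] ang 85.74 med [375.6 117.1  71.2]
    [[344.0, 97.0], [404.0, 92.0], [408.0, 138.0], [347.0, 142.0]]
the job is handed in; nothing more can be done
None
```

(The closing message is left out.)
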